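# Clamp an offcut in the ratchet glue-up clamp

## Task

Clamp the yellow wooden offcut in the ratchet clamp. Take the T-headed stop out of its wooden block, drop its head into the wide window at the end of the bed's slot, slide it along the slot to the locking pocket next to the offcut (red line) and turn it a quarter turn so that it locks; then pump the red lever, full strokes, until the offcut is held tight between the pad and the stop and the lever comes up solid early in its stroke. Advance the ram with the lever only, never by hand, and do not disturb the circuit board or the glue bottle.

Things in the scene. Friction and masses are not known exactly. Their poses are not given: they have to be found in the camera images.
- stop_grip (a point): Centre of the black wing grip of the loose stop (0.3 kg, 85 mm tall): wing 56 mm long (the stop's x), 14 mm thick (its y), 28 mm tall; z up. Pinch it across its thickness. It starts upright in a fixed wooden block, 90 x 70 x 30 mm, its boss on the block's top, free to be lifted straight up.
- stop_foot (a point): Centre of the flat underside of the stop's round grey boss (40 mm across, 34 mm tall), 54 mm below stop_grip, same axes. The boss rests on the block, later on the bed; the offcut bears on its side. Below it a 9 mm shank and the steel T head: 38 mm along x, 18 mm along y, round ended, from 10 to 17 mm below this point.
- slot_window (a point): Centre of the slot's drop-in window, level with the top of the clamp's bed (grey plate 460 x 110 mm on wooden bearers, top 81 mm above the bench). x runs along the bed, away from the lever; z up. The window is 46 mm along x, 25 mm wide: the head goes in with the wing along x until the boss rests on the bed. Toward -x the slot's mouth narrows to 13 mm: the shank slides, the head stays under.
- slot_pocket (a point): Point on the slot over its locking pocket, 53 mm from slot_window toward -x, same height and axes, between two red lines. The slot ends here: pushed home along -x the head meets its end wall with the stop's axis at x = -1 mm. The head can turn only with its axis from -1 to +2 mm. A quarter turn either way, wing across the bed, locks it, leaving some 8 mm of play toward +x that the clamp takes up.
- plank_mid (a point): Centre of the loose yellow offcut of wood, 260 mm long (its x), 68 mm wide (its y), 20 mm thick with bumps to 27 mm, 0.22 kg. It lies flat across the bed between pad and pocket. The pad pushes it along the bed to the stop; it needs no handling.
- lever_grip (a point): Centre of the lever's red T-grip, a bar 19 mm thick and 76 mm long that lies across the bed (along the bed's y), free above and on both sides, 135 mm from the lever's hinge axis, which crosses the bed 83 mm above the bench.
- lever (a joint): Pump lever: 0 = leaning back 0.25 rad at its rest stop (a spring of 1 to 3 N at the grip returns it), 0.5 = leaning 0.25 rad forward at its end stop, the grip 67 mm farther along the bed's +x. A full stroke and full return move the ram a tooth, 12 mm, at 3 to 10 N; pawls hold it. After 4 to 7 strokes the sprung pad (17 mm) is shut and the next one comes up solid below 0.35 rad: tight.
- ram: Toothed steel bar in the blue housing with its sprung pad (60 mm wide, orange and black) that pushes the offcut along +x of the bed. Axes as slot_pocket; the pad's face is 48 mm from the origin toward -x and 39 mm above it. Not to be touched.
- controller: circuit board between two clear plates on short feet, 70 x 106 x 52 mm; origin at the centre of its underside; a bystander.
- glue_bottle: white glue bottle with an orange nozzle, 54 mm across, 143 mm tall, standing upright; origin at the centre of its underside; a bystander.
Mind the look-alikes: they are no part of the job. Leave any blue or purple look-alike of the part that bears stop_grip alone.

How it is judged:
By the outcome, as a careful person would: the job done as asked, in the order asked, and still so for the second after the job is handed in, with the robot touching nothing.
It also fails if it takes over 67 s, if anything falls off the work surface, if the arm or the gripper's body presses on something with over 40 N, if the wrist force passes 120 N, or if a joint passes its speed limit or range.

## Robot

A 7-joint arm with a two-finger parallel gripper is mounted at the origin on a cart in front of the work surface, level with it; the furniture and walls round the work are solid. World frame = base frame: x ahead of the robot, y to its left, z up, the work surface at z = 0. Lengths are in mm, angles in rad, forces in N, time in s.
With the tool pointing down it reaches from about 400 to 875 mm from the base axis. Payload 4.4 kg.
Tool frame: the origin (TCP) lies midway between the tips of the shut fingers; the grasp point (between the pads) lies 19 mm behind it (ctrl.pinch_z is the distance from the TCP to the grasp point, in mm); z points along the fingers, y is the line along which they close (so a half turn about z gives the same grasp; the last joint's range is limited). The gripper opens to 85 mm and grips with 20 to 120 N. Pads are 22 mm wide; open, the fingers measure 114 mm over their backs; the gripper's body (76 mm by 85 mm) begins 54 mm behind the grasp point. The pads swing forward as they close: fully open they stand 13 mm farther back than shut.
Start: joints at [1.284, 0.628, 0.038, 1.517, -0.027, 0.996, -0.02], TCP at [142.384, -634.228, 231.313] pointing down, gripper open.
Joint ranges: [-3.06, 3.06], [-0.37, 2.12], [-1.25, 1.32], [0.18, 2.47], [-1.1, 4.24], [0.23, 1.98], [-2.94, 2.94]. Speed limits (rad/s): [2.57, 2.57, 3.14, 3.14, 3.14, 3.14, 3.14].

## Interface

Orientations are given as [roll, pitch, yaw] about the fixed x, y, z axes, in that order (R = Rz(yaw) Ry(pitch) Rx(roll)).
In Python, from cell import read_state, cams, order, ctrl gives the robot as it stands.
- The arm moves only by the tool move_arm, never from a script. Its argument "targets" is text: rows parted by semicolons, each of 7 numbers parted by spaces: the gripper's target within -1 to 1 (fully open at 1, half-way at 0, shut at -1), then the shift along the tool's x, y, z in cm, then the turn, a rotation vector about the tool's x, y, z in degrees. A call has 1 to 5 rows; each row shifts and turns the commanded pose from where the row before left it, along the tool's axes as they then stand; what a row does not reach is not made up. A row lasts 1/12 s, in which the tool goes at most 41.7 mm and 7.16 degrees, less where a joint would pass 70% of its speed; a pose out of reach is approached as far as the arm can. A call with a gripper value outside its range is refused whole. The fingers move at their own pace and stop on an object; the grip force is fixed at half the most. Time passes only in rows, so rows that do not move let the fingers close. It gives the time, the measured TCP pose, the force, the opening and the grip force at its end, in the units of the state.
- read_state(): the state, without advancing time (a new reading comes with each control period).
- cams.get_image(name): name is "scene" or "side" or "wrist"; returns a dict with "color" (480x640x3 uint8, red, green, blue), "fovy" (degrees; the focal length in pixels is half the picture's height over the tangent of half this angle, whatever the lens; pixels are square), "cx", "cy" (the principal point, pixels), "k1" (the pictures are not rectified: a ray, as slopes to the right and down, at radius r is drawn at 1 + k1 r^2 times it, then the intrinsics apply), "rvec" (rotation vector, rad) and "tvec" (3), from world to camera coordinates, as OpenCV has them. Camera axes: x right, y down, z forward; pixel columns grow to the right and rows downward; lengths in mm; the calibration is good to about 2 mm. A picture is of the moment at which its call begins. There is no depth.
- order.finish_job(): hands the job in; it is judged then, once.
The state is a dict: "clock": time; "qpos": joint angles; "qd": joint speeds; "tau": joint torques, N m; "eef_pos": TCP position; "tool_rot": TCP orientation; "force": force on the tool from outside, world axes, zero at the start; "torque": the same for the moment, N m; "width": finger opening in mm; "gripper_force": force on a finger pad.
Only numpy, scipy, OpenCV 4.12 (cv2) and the standard library are available. Lean on these libraries where they do the work, as an engineer would, in place of code of your own. Each camera call takes 0.05 s, during which the arm holds its last target. There are 200 camera calls.

## Working session

There is one attempt and no reset: what is moved stays moved. The work goes in short steps, Python scripts to look and compute and a tool call to move; the robot and the scene stay as the last step left them, time stands still between calls to the robot, and variables do not carry over. Pictures are saved under pics/ and viewed, at most 10 in all, crops included, and the job is handed in when it is done.

Besides the shell and the picture viewer there is one more tool, called after "Request:" by a JSON object that holds its "name" and its "arguments". move_arm: Moves the arm, as the interface text tells. Its arguments: {"type":"object","properties":{"targets":{"type":"string"}},"required":["targets"]}

```bash
ls; mkdir -p pics; cat > h.py <<'E'
import numpy as np, cv2
from scipy.spatial.transform import Rotation as R
from cell import read_state, cams, order, ctrl
def cam(n):
    d=cams.get_image(n); d['f']=240/np.tan(np.radians(d['fovy'])/2)
    d['R']=R.from_rotvec(np.ravel(d['rvec'])).as_matrix(); d['t']=np.ravel(d['tvec']); return d
def ray(d,u,v):
    x,y=(u-d['cx'])/d['f'],(v-d['cy'])/d['f']; r0=np.hypot(x,y); r=r0
    for _ in range(30): r=r0/(1+d['k1']*r*r)
    s=r/r0 if r0>0 else 1
    return -d['R'].T@d['t'], d['R'].T@np.array([x*s,y*s,1])
def onz(d,u,v,z):
    o,k=ray(d,u,v); return o+k*(z-o[2])/k[2]
def proj(d,p):
    c=d['R']@np.array(p,float)+d['t']; x,y=c[:2]/c[2]; k=1+d['k1']*(x*x+y*y)
    return np.array([d['cx']+d['f']*x*k,d['cy']+d['f']*y*k])
def tri(L):
    A=0;b=0
    for d,u,v in L:
        o,k=ray(d,u,v);k/=np.linalg.norm(k);P=np.eye(3)-np.outer(k,k);A=A+P;b=b+P@o
    return np.linalg.solve(A,b)
def save(d,n,box=None,s=1):
    im=d['color'][...,::-1]
    if box: im=im[box[1]:box[3],box[0]:box[2]]
    cv2.imwrite('pics/'+n,cv2.resize(im,None,fx=s,fy=s,interpolation=cv2.INTER_CUBIC))
E
python3 - <<'E'
from h import *
import pickle
D={n:cam(n) for n in('scene','side','wrist')}
pickle.dump(D,open('d0.pkl','wb'))
for n,d in D.items(): save(d,n+'0.png'); print(n,d['f'],d['k1'],ray(d,320,240))
print(read_state(),ctrl.pinch_z)
E
```

```text
pics
scene 621.6731621521919 -0.140849002359645 (array([ -365.63561119, -1029.97202505,  1361.92922842]), array([ 0.52848958,  0.5062071 , -0.68198601]))
side 538.5871812598434 0.018461002811935467 (array([-22.00165584, 939.96253833, 922.47025997]), array([ 0.38455334, -0.75804399, -0.52681119]))
wrist 374.6415470427835 -0.06022767650795462 (array([ 223.25563284, -614.35512685,  372.70290389]), array([-0.31197053, -0.07267947, -0.94731435]))
{'clock': 0.15, 'qpos': array([ 1.28420319,  0.62914929,  0.03844622,  1.51810456, -0.02700655,
        0.99632937, -0.01996064]), 'qd': array([ 5.79357259e-05, -3.24635779e-03,  1.72691553e-04, -3.70051393e-03,
        3.11430798e-03, -5.43124630e-05,  3.23545257e-04]), 'tau': array([ 2.07968944e-03, -5.63806844e+01,  1.22785136e+00, -1.93653399e+01,
        1.11984854e-02,  7.33589579e-03, -3.15219893e-05]), 'eef_pos': array([ 142.28530243, -633.7554245 ,  230.60097502]), 'tool_rot': array([-3.14011966e+00,  6.46091611e-07,  2.20831449e-01]), 'force': array([ 0.09784041,  0.06930554, -0.02188166]), 'torque': array([ 0.01759963,  0.00520173, -0.00882447]), 'gripper_force': 0.0, 'width': 85.58464675694103} 18.700000000000003
```

View pics/scene0.png

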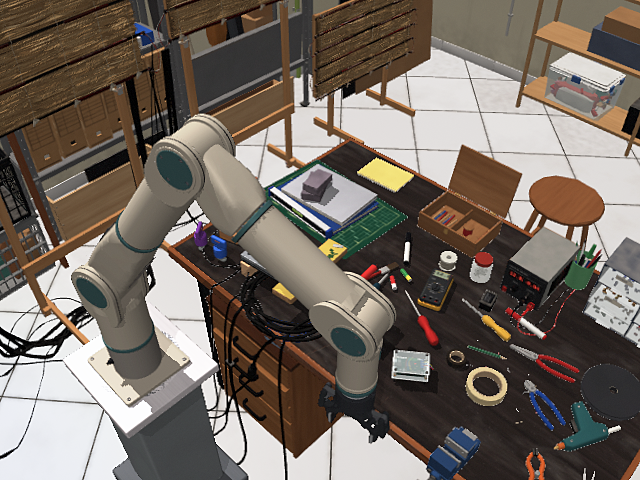

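View pics/side0.png

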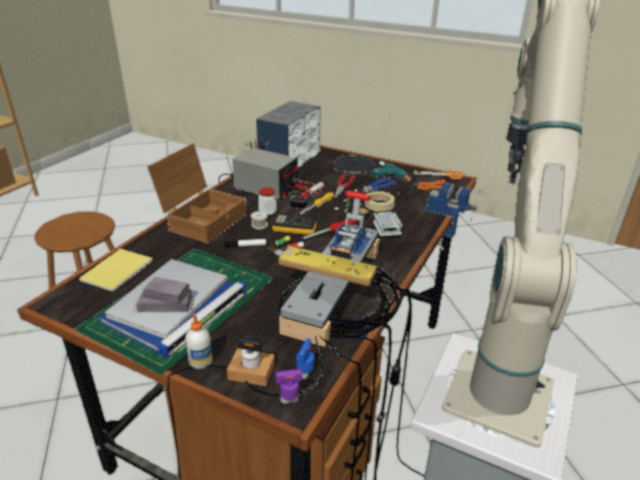

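```bash
python3 - <<'E'
from h import *
import pickle
D=pickle.load(open('d0.pkl','rb'))
save(D['side'],'side0c.png',(180,180,420,410),2.6)
d=D['side']
for n,u,v,z in [('block',250,352,30),('window',317,290,81),('bedR',345,282,81),('plank',328,265,100),('lever',356,192,214),('bottle',200,362,0),('ctrl',387,230,0),('blue',304,370,0),('purple',288,400,0)]: print(n,onz(d,u,v,z).round())
E
```

```text
block [543. 179.  30.]
window [486. -50.  81.]
bedR [ 437. -116.   81.]
plank [ 500. -140.  100.]
lever [ 526. -367.  214.]
bottle [647. 237.   0.]
ctrl [ 484. -553.    0.]
blue [418. 143.   0.]
purple [405. 238.   0.]
```

View pics/side0c.png

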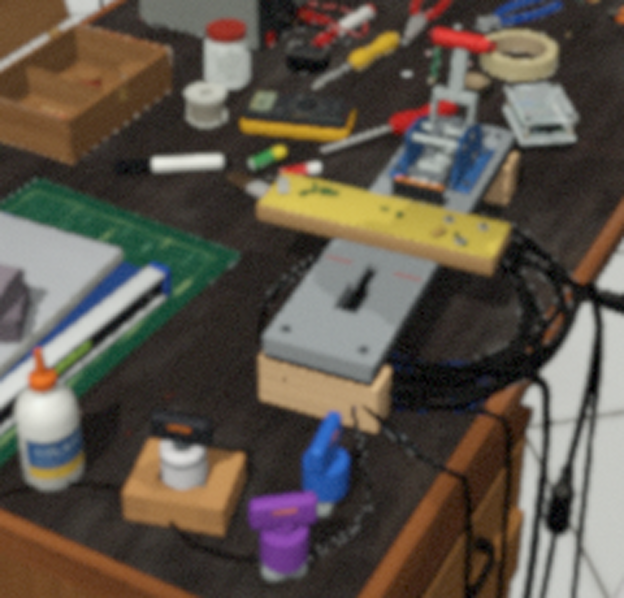

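```bash
python3 - <<'E'
from h import *
import pickle
D=pickle.load(open('d0.pkl','rb'))
d=D['side']; c=lambda x,y:(180+x/2.6,180+y/2.6)
for n,x,y,z in [('wingL',152,427,90),('wingR',210,433,90),('boss bot',183,482,30),('blkA',122,500,30),('blkB',226,525,30),('blkC',246,458,30),('blkD',150,440,30),
 ('bed L',266,344,81),('bed R',378,372,81),('bed Rfar',437,262,81),('bed Lmid',328,243,81),('redL',340,259,81),('redR',407,275,81),('bedfar',515,128,81),('win',345,302,81),('slottip',370,272,81),('leverL',435,33,214),('leverR',492,46,214),('blueTop',330,430,60)]:
  print(n,onz(d,*c(x,y),z).round(1))
w=D['wrist'];M=R.from_euler('xyz',[*read_state()['tool_rot']]).as_matrix();o,k=ray(w,w['cx'],w['cy'])
print('cam in tool',M.T@(o-read_state()['eef_pos']),M.T@k, M)
E
```

```text
wingL [541.1 221.5  90. ]
wingR [493.5 204.   90. ]
boss bot [517.8 214.3  30. ]
blkA [552.  257.2  30. ]
blkB [457.8 238.9  30. ]
blkC [484.8 162.7  30. ]
blkD [573.4 184.6  30. ]
bed L [518.3  70.1  81. ]
bed R [408.1  55.2  81. ]
bed Rfar [ 432.7 -125.3   81. ]
bed Lmid [ 545.9 -100.9   81. ]
redL [521.6 -82.2  81. ]
redR [449.8 -90.7  81. ]
bedfar [ 465.1 -413.2   81. ]
win [483.6 -21.8  81. ]
slottip [484.7 -77.2  81. ]
leverL [ 546.3 -350.   214. ]
leverR [ 478.  -352.1  214. ]
blueTop [420.7 123.4  60. ]
cam in tool [  83.25338775   -1.40266904 -142.1000707 ] [-3.20452921e-01  4.58988156e-04  9.47264332e-01] [[ 9.75715665e-01  2.19040718e-01 -3.23275305e-04]
 [ 2.19040957e-01 -9.75714607e-01  1.43707685e-03]
 [-6.46091611e-07 -1.47298893e-03 -9.99998915e-01]]
```

Side crop: the black wing at full-pixel (249,345) on the wooden block at (250,360) fits the description. The look-alikes are the blue one at (304,357) and the purple one at (289,385). The bed window is at about (314,296), and the lever's red T-grip at (358,195) is not the red screwdriver at (343,225). I choose the black wing in the block and move over it.

Request:
{"name": "move_arm", "arguments": {"targets": "1 3.3 -1.86 -1 0 0 0;1 3.3 -1.86 -1 0 0 0;1 3.3 -1.86 -1 0 0 0;1 3.3 -1.86 -1 0 0 0;1 3.3 -1.86 -1 0 0 0"}}

```text
clock: 0.57
eef_pos: [284.0, -505.8, 281.5]
tool_rot: [-3.141, 0.0, 0.221]
force: [1.3, -0.6, -0.2]
width: 85.4
gripper_force: 0.0
```

Request:
{"name": "move_arm", "arguments": {"targets": "1 3.3 -1.86 -1 0 0 0;1 3.3 -1.86 -1 0 0 0;1 3.3 -1.86 -1 0 0 0;1 3.3 -1.86 -1 0 0 0;1 3.3 -1.86 -1 0 0 0"}}

```text
clock: 0.98
eef_pos: [424.6, -378.9, 331.7]
tool_rot: [-3.141, 0.0, 0.221]
force: [0.3, -1.7, -0.1]
width: 85.4
gripper_force: 0.0
```

Request:
{"name": "move_arm", "arguments": {"targets": "1 3.3 -1.86 0 0 0 0;1 3.3 -1.86 0 0 0 0;1 1.1 -3.73 0 0 0 0;1 1.1 -3.73 0 0 0 0;1 1.1 -3.73 0 0 0 0"}}

```text
clock: 1.4
eef_pos: [487.6, -211.4, 330.8]
tool_rot: [-3.141, 0.001, 0.221]
force: [0.8, -0.3, 0.1]
width: 85.3
gripper_force: 0.0
```

Request:
{"name": "move_arm", "arguments": {"targets": "1 1.1 -3.73 0 0 0 0;1 1.1 -3.73 0 0 0 0;1 1.1 -3.73 0 0 0 0;1 1.1 -3.73 0 0 0 0;1 1.1 -3.73 0 0 0 0"}}

```text
clock: 1.82
eef_pos: [500.0, -17.5, 331.3]
tool_rot: [3.142, 0.0, 0.221]
force: [0.8, 0.4, -0.6]
width: 85.7
gripper_force: 0.0
```

Request:
{"name": "move_arm", "arguments": {"targets": "1 1.1 -3.73 1 0 0 0;1 1.1 -3.73 1 0 0 0;1 1.1 -3.73 1 0 0 0;1 1.1 -3.73 1 0 0 0;1 1.1 -3.73 1 0 0 0"}}

```text
clock: 2.23
eef_pos: [512.9, 176.4, 280.8]
tool_rot: [3.141, 0.0, 0.22]
force: [0.4, 0.0, 0.2]
width: 85.3
gripper_force: 0.0
```

```bash
python3 - <<'E'
from h import *
import pickle
D={n:cam(n) for n in('scene','wrist')}
pickle.dump(D,open('d1.pkl','wb'))
a=D['wrist']['color'];b=D['scene']['color']
u,v=proj(D['scene'],[490,-100,100]);print(u,v)
u,v=int(u),int(v);x0=min(max(u-110,0),420);y0=min(max(v-110,0),260);print(x0,y0)
s=cv2.resize(b[y0:y0+220,x0:x0+220],(480,480),interpolation=cv2.INTER_CUBIC)
m=np.hstack([cv2.resize(a,(480,360)),np.zeros((360,1,3),np.uint8)])
m=np.vstack([m,np.zeros((120,481,3),np.uint8)])
cv2.imwrite('pics/c1.png',cv2.resize(np.hstack([m[:,:480],s]),(800,400))[...,::-1])
E
```

```text
292.122716676424 261.94439661178706
182 151
```

View pics/c1.png

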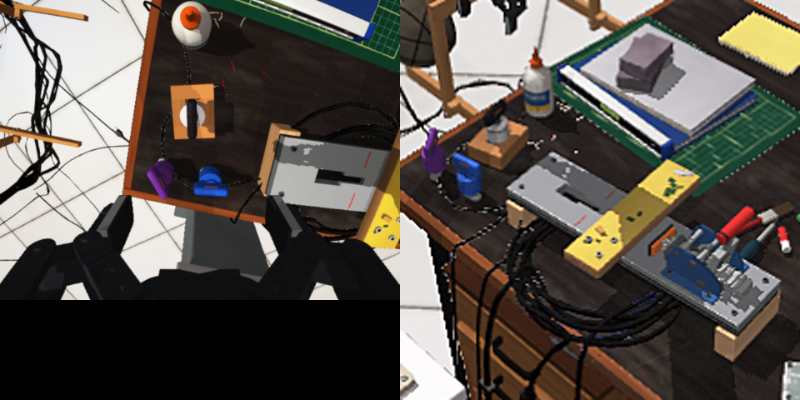

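```bash
python3 - <<'E'
from h import *
import pickle
D=pickle.load(open('d1.pkl','rb'));w=D['wrist'];im=w['color'].astype(int)
g=im.max(2)
def comp(mask,box,mn=40):
    x0,y0,x1,y1=box; m=np.zeros(mask.shape,np.uint8); m[y0:y1,x0:x1]=mask[y0:y1,x0:x1]
    n,l,s,c=cv2.connectedComponentsWithStats(m)
    for i in range(1,n):
        if s[i,4]>=mn:
            cs=max(cv2.findContours((l==i).astype(np.uint8),0,2)[0],key=len)
            yield s[i],c[i],cv2.minAreaRect(cs),cs
for z,nm,mask,box,mn in [(94,'wing',g<60,(285,140,335,230),60),(81,'slot',g<75,(480,250,610,315),100),(81,'red',(im[...,0]>150)&(im[...,1]<110),(540,230,600,345),8)]:
    for s,c,r,cs in comp(mask,box,mn):
        print(nm,s,c.round(1),r,onz(w,*c,z).round(1))
        q=np.array([onz(w,*p,z) for p in cv2.boxPoints(r)]); print(q.round(1)[:,:2].tolist())
save(w,'w1c.png',(280,130,345,230),4)
cv2.imwrite('pics/w1c.png',cv2.resize(np.hstack([cv2.resize(w['color'][130:230,250:350],(480,480)),cv2.resize(w['color'][225:345,430:640],(840,480))]),(800,290))[...,::-1])
E
```

```text
wing [ 285  159   50   71 1301] [308.1 200. ] ((309.5, 194.0), (70.0, 49.0), 90.0) [518.4 201.   94. ]
[[548.9, 228.3], [558.7, 187.2], [497.5, 171.9], [487.1, 215.5]]
slot [598 269  12  35 213] [605.6 289.5] ((603.5, 286.0), (34.0, 11.0), 90.0) [ 496.1 -120.6   81. ]
[[515.4, -101.2], [518.1, -113.0], [482.6, -132.2], [479.9, -119.9]]
slot [ 504  270   80   26 1306] [538.3 284.1] ((543.876953125, 284.984619140625), (77.89381408691406, 22.326250076293945), 7.125016689300537) [485.5 -46.2  81. ]
[[469.9, -14.0], [493.4, -7.1], [502.0, -91.3], [478.0, -100.2]]
red [558 310  10  23  36] [562.5 321. ] ((562.5000610351562, 321.0000305175781), (1.2998673915863037, 23.76900291442871), 21.80141258239746) [451.4 -90.9  81. ]
[[438.0, -91.5], [464.9, -88.9], [464.6, -90.5], [437.7, -93.1]]
red [596 335   4  10  16] [598.2 340.5] ((598.5499877929688, 339.8500061035156), (2.213594436645508, 9.486833572387695), 18.434947967529297) [ 437.7 -143.    81. ]
[[433.0, -142.7], [444.3, -140.4], [444.0, -143.3], [432.7, -145.6]]
```

View pics/w1c.png

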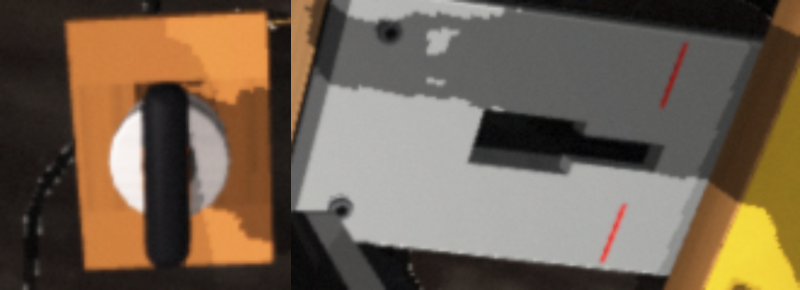

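```bash
python3 - <<'E'
from h import *
import pickle
D=pickle.load(open('d1.pkl','rb'));w=D['wrist']
L=lambda X,Y:(250+X/2.91,130+Y/2.9); Q=lambda X,Y:(430+(X-291)/2.424,225+Y/2.417)
a=onz(w,*L(165,267),98);b=onz(w,*L(167,84),70);c=onz(w,*L(145,175),98);e=onz(w,*L(188,175),70)
print('wing',a,b,(a+b)/2,np.linalg.norm(a-b),c,e,(c+e)/2, np.degrees(np.arctan2(*(b-a)[1::-1])))
for n,u in [('blkTL',(66,21)),('blkTR',(267,12)),('blkBL',(85,268)),('blkBR',(272,260)),('bossL',(110,160)),('bossR',(229,160))]: print(n,onz(w,*L(*u),30 if 'blk' in n else 64)[:2].round(1))
P={}
for n,X,Y in [('wUL',488,110),('wLL',470,160),('wLR',568,172),('wUR',585,123),('win',528,141),('pocket',643,156),('tipU',662,146),('tipL',655,166),('bedUL',360,-3),('redU',661,107),('redUo',686,42),('redL',625,205),('redLo',602,262)]:
    P[n]=onz(w,*Q(X,Y),81)[:2];print(n,P[n].round(1))
for x,y in [('wLL','wLR'),('wUL','wUR'),('redLo','redUo'),('win','pocket')]:
    v=P[y]-P[x];print(x,y,np.degrees(np.arctan2(v[1],v[0])).round(1),np.linalg.norm(v).round(1))
E
```

```text
wing [499.26523523 197.73288642  98.        ] [550.53278318 209.76564094  70.        ] [524.8990092  203.74926368  84.        ] 59.64183644688358 [525.95338663 209.92252149  98.        ] [523.4419288  196.59470889  70.        ] [524.69765772 203.25861519  84.        ] 13.208537415746365
blkTL [559.  249.3]
blkTR [578.  181.9]
blkBL [472.4 224.9]
blkBR [491.6 157.8]
bossL [521.2 222.6]
bossR [530.3 184.4]
wUL [493.1 -12.4]
wLL [469.9 -14. ]
wLR [474.2 -58.2]
wUR [497.1 -55.6]
win [483.8 -34.9]
pocket [488.7 -87.7]
tipU [494.9 -93.9]
tipL [485.5 -95.2]
bedUL [526.4  56.7]
redU [511.4 -85.1]
redUo [540.3 -82.4]
redL [465.1 -90.6]
redLo [436.3 -93.3]
wLL wLR -84.4 44.5
wUL wUR -84.7 43.4
redLo redUo 6.0 104.6
win pocket -84.7 53.0
```

Close crop: black wing over the grey boss on its wooden block, wing centre at wrist pixel (307,190). The window is centred at (528,283) and the pocket, between the red lines, at (575,290). I go for the grasp.

Request:
{"name": "move_arm", "arguments": {"targets": "1 1.8 -2.4 2 0 0 -1.5;1 0 0 4 0 0 0;1 0 0 4 0 0 0;1 0 0 4 0 0 0;1 0 0 4 0 0 0"}}

```text
clock: 2.75
eef_pos: [525.5, 201.6, 99.8]
tool_rot: [3.141, -0.001, 0.247]
force: [0.3, -0.2, -0.7]
width: 85.6
gripper_force: 0.0
```

Request:
{"name": "move_arm", "arguments": {"targets": "1 0 0 2 0 0 0;1 0 0 1 0 0 0;-1 0 0 0 0 0 0;-1 0 0 0 0 0 0;-1 0 0 0 0 0 0"}}

```text
clock: 3.17
eef_pos: [526.9, 202.5, 73.0]
tool_rot: [-3.141, -0.003, 0.247]
force: [-0.0, -0.7, 0.7]
width: 51.9
gripper_force: 0.0
```

Request:
{"name": "move_arm", "arguments": {"targets": "-1 0 0 0 0 0 0;-1 0 0 0 0 0 0;-1 0 0 0 0 0 0;-1 0 0 0 0 0 0;-1 0 0 0 0 0 0"}}

```text
clock: 3.58
eef_pos: [526.4, 202.4, 72.6]
tool_rot: [-3.141, -0.002, 0.247]
force: [0.6, 0.0, 7.0]
width: 13.0
gripper_force: 59.4
```

Request:
{"name": "move_arm", "arguments": {"targets": "-1 0 0 -0.6 0 0 0;-1 0 0 -1.4 0 0 0;-1 0 0 -3 0 0 0;-1 0 0 -4 0 0 0;-1 0 0 -2 0 0 -6.4"}}

```text
clock: 4.0
eef_pos: [526.5, 202.7, 184.9]
tool_rot: [3.141, -0.004, 0.36]
force: [1.2, 0.0, -2.7]
width: 12.6
gripper_force: 58.8
```

Request:
{"name": "move_arm", "arguments": {"targets": "-1 0 0 0 0 0 -6.8;-1 0 0 0 0 0 -6.8;-1 0 0 0 0 0 -6.8;-1 0 0 0 0 0 -6.8;-1 0 0 0 0 0 -6.8"}}

```text
clock: 4.42
eef_pos: [525.1, 201.6, 181.4]
tool_rot: [-3.142, 0.001, 0.958]
force: [0.3, 0.0, -3.0]
width: 13.0
gripper_force: 58.8
```

Request:
{"name": "move_arm", "arguments": {"targets": "-1 0 0 0 0 0 -6.8;-1 0 0 0 0 0 -6.8;-1 0 0 0 0 0 -6.8;-1 0 0 0 0 0 -6.8;-1 0 0 0 0 0 -6.8"}}

```text
clock: 4.83
eef_pos: [525.1, 201.5, 181.3]
tool_rot: [-3.141, 0.001, 1.551]
force: [-0.3, -1.0, -2.9]
width: 13.1
gripper_force: 58.8
```

Request:
{"name": "move_arm", "arguments": {"targets": "-1 0 0 0 0 0 -6.8;-1 0 0 0 0 0 0"}}

```text
clock: 5.0
eef_pos: [525.2, 201.5, 181.1]
tool_rot: [-3.141, 0.0, 1.667]
force: [-0.0, 0.3, -2.4]
width: 13.1
gripper_force: 58.7
```

Request:
{"name": "move_arm", "arguments": {"targets": "-1 -3.86 -1.07 0 0 0 0;-1 -3.86 -1.07 0 0 0 0;-1 -3.86 -1.07 0 0 0 0;-1 -3.86 -1.07 0 0 0 0;-1 -3.86 -1.07 0 0 0 0"}}

```text
clock: 5.42
eef_pos: [489.4, 3.1, 181.4]
tool_rot: [-3.141, 0.001, 1.661]
force: [0.9, 0.3, -2.4]
width: 12.8
gripper_force: 58.9
```

Request:
{"name": "move_arm", "arguments": {"targets": "-1 -3.86 -1.07 0 0 0 0;-1 0 0 2 0 0 0;-1 0 0 0 0 0 0"}}

```text
clock: 5.67
eef_pos: [480.7, -39.1, 159.4]
tool_rot: [-3.137, 0.002, 1.653]
force: [-0.8, 0.8, -2.9]
width: 13.0
gripper_force: 58.9
```

```bash
python3 - <<'E'
from h import *
import pickle
D={n:cam(n) for n in('side','wrist','scene')}
pickle.dump(D,open('d2.pkl','wb'));print(read_state()['eef_pos'],read_state()['tool_rot'])
t=[]
for n in D:
    if n=='wrist': x0,y0,x1,y1=160,200,480,440
    else:
        u,v=proj(D[n],[484,-35,100]);x0,y0=int(u)-60,int(v)-70;x1,y1=x0+120,y0+140
    print(n,x0,y0,x1,y1);t.append(cv2.resize(D[n]['color'][y0:y1,x0:x1],(400 if n=='wrist' else 200,300 if n=='wrist' else 233),interpolation=cv2.INTER_CUBIC))
c=np.zeros((300,800,3),np.uint8);x=0
for i in t: c[:i.shape[0],x:x+i.shape[1]]=i;x+=i.shape[1]
cv2.imwrite('pics/c2.png',c[...,::-1])
E
```

```text
[483.63135577 -33.0211308  161.87206443] [ 3.14076413e+00 -9.42111350e-04  1.66448225e+00]
side 255 217 375 357
wrist 160 200 480 440
scene 215 182 335 322
```

View pics/c2.png

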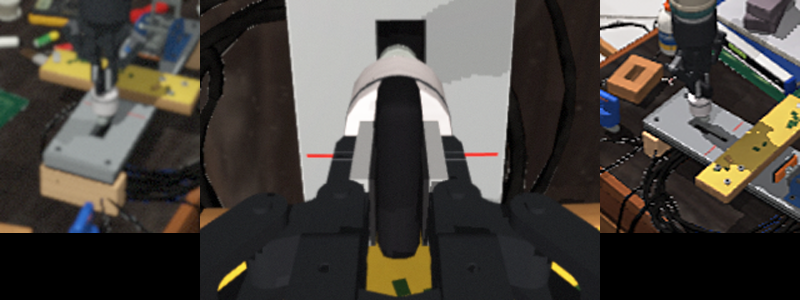

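Composite: the wrist view shows the stop held upright, boss column about 320 px. The window's edges are at columns 302 and 342 with its far edge at row 216, and the red lines are near row 324. I compute the fine correction from these.

```bash
python3 - <<'E'
from h import *
import pickle
D=pickle.load(open('d2.pkl','rb'));w=D['wrist'];im=w['color'].astype(int)
Q=lambda X,Y:(160+(X-200)/1.25,200+Y/1.25)
s=read_state();T=s['eef_pos'];M=R.from_euler('xyz',s['tool_rot']).as_matrix()
tl=lambda p:(M.T@(p-T)).round(1)
for n,X,Y,z in [('wTL',377,20,81),('wTR',427,20,81),('redLo',307,155,81),('redLi',350,156,81),('redRi',462,155,81),('redRo',497,154,81),('bedTL',288,0,81),('bedBL',303,195,81),('bedTR',516,0,81),('bedBR',505,195,81)]:
    p=onz(w,*Q(X,Y),z);print(n,p[:2].round(1),'tool',tl(p))
f=T[2]-42.6
for n,X,Y,z in [('headtipL',383,60,f-10),('headtipR',421,60,f-10),('headtop',402,43,f-17),('bossBotTop',400,58,f),('bossL',345,130,f+34),('bossR',455,130,f+34),('wingtop',399,258,f+68)]:
    p=onz(w,*Q(X,Y),z);print(n,'tool',tl(p))
E
```

```text
wTL [469.6 -12.7] tool [ 21.5 -12.1  80.9]
wTR [494.  -10.5] tool [21.4 12.4 80.9]
redLo [437.2 -91.8] tool [-54.2 -51.8  80.8]
redLi [460.6 -90.2] tool [-54.8 -28.3  80.8]
redRi [521.2 -84.1] tool [-54.4  32.5  80.8]
redRo [540.1 -81.8] tool [-54.   51.6  80.9]
bedTL [425.9  -6.5] tool [ 31.7 -55.1  80.9]
bedBL [ 435.5 -118. ] tool [-80.2 -56.   80.8]
bedTR [535.9   3.3] tool [31.2 55.4 80.9]
bedBR [ 548.9 -107.8] tool [-80.6  57.9  80.8]
headtipL tool [10.9 -8.3 52.6]
headtipR tool [10.8  8.4 52.6]
headtop tool [16.4  0.1 59.6]
bossBotTop tool [15.4 -0.8 42.6]
bossL tool [  0.2 -20.6   8.6]
bossR tool [ 0.  18.9  8.6]
wingtop tool [-26.3  -1.2 -25.4]
```

Request:
{"name": "move_arm", "arguments": {"targets": "-1 0 0 1.5 0 0 0;-1 0 0 0.8 0 0 0;-1 0 0 0.5 0 0 0;-1 0 0 0 0 0 0"}}

```text
clock: 6.15
eef_pos: [482.8, -33.4, 132.8]
tool_rot: [-3.14, -0.0, 1.666]
force: [-0.4, 0.7, -2.6]
width: 12.7
gripper_force: 59.0
```

Request:
{"name": "move_arm", "arguments": {"targets": "-1 0 0 0.4 0 0 0;-1 0 0 0.3 0 0 0;-1 0 0 0 0 0 0"}}

```text
clock: 6.4
eef_pos: [483.1, -34.4, 126.1]
tool_rot: [-3.141, 0.0, 1.664]
force: [0.1, 0.2, -2.3]
width: 13.2
gripper_force: 59.0
```

Request:
{"name": "move_arm", "arguments": {"targets": "-1 0 0 0.15 0 0 0;-1 0 0 0.1 0 0 0;-1 0 0 0 0 0 0"}}

```text
clock: 6.65
eef_pos: [483.2, -34.6, 123.8]
tool_rot: [-3.142, 0.0, 1.664]
force: [-0.3, 0.9, -2.7]
width: 13.2
gripper_force: 59.0
```

Request:
{"name": "move_arm", "arguments": {"targets": "-1 0 0 0.05 0 0 0;-1 0 0 0 0 0 0"}}

```text
clock: 6.82
eef_pos: [483.3, -34.6, 123.6]
tool_rot: [3.141, 0.0, 1.664]
force: [-0.5, 0.2, 1.6]
width: 13.0
gripper_force: 59.5
```

Request:
{"name": "move_arm", "arguments": {"targets": "-1 -0.5 0 0 0 0 0;-1 -1 0 0 0 0 0;-1 -1 0 0 0 0 0;-1 -1 0 0 0 0 0;-1 0 0 0 0 0 0"}}

```text
clock: 7.23
eef_pos: [487.3, -72.4, 123.6]
tool_rot: [3.14, 0.001, 1.66]
force: [0.2, -1.8, 3.1]
width: 12.9
gripper_force: 59.9
```

Request:
{"name": "move_arm", "arguments": {"targets": "-1 -1 0 0 0 0 0;-1 -0.4 0 0 0 0 0;-1 -0.2 0 0 0 0 0;-1 0 0 0 0 0 0"}}

```text
clock: 7.57
eef_pos: [488.4, -86.1, 123.6]
tool_rot: [3.141, 0.0, 1.663]
force: [0.2, 0.8, 4.8]
width: 12.7
gripper_force: 60.1
```

Request:
{"name": "move_arm", "arguments": {"targets": "-1 -0.1 0 0 0 0 0;-1 0 0 0 0 0 0"}}

```text
clock: 7.73
eef_pos: [488.5, -86.3, 123.6]
tool_rot: [3.141, -0.0, 1.664]
force: [-0.2, 1.5, 4.9]
width: 13.1
gripper_force: 60.2
```

Request:
{"name": "move_arm", "arguments": {"targets": "-1 -0.1 0 0 0 0 0;-1 0 0 0 0 0 0"}}

```text
clock: 7.9
eef_pos: [488.5, -86.8, 123.6]
tool_rot: [3.141, -0.001, 1.665]
force: [0.2, 2.6, 5.2]
width: 12.4
gripper_force: 60.2
```

Request:
{"name": "move_arm", "arguments": {"targets": "-1 -0.1 0 0 0 0 0;-1 0 0 0 0 0 0"}}

```text
clock: 8.07
eef_pos: [488.6, -87.5, 123.6]
tool_rot: [3.141, -0.001, 1.665]
force: [-0.0, 3.5, 4.7]
width: 12.8
gripper_force: 60.2
```

Request:
{"name": "move_arm", "arguments": {"targets": "-1 -0.1 0 0 0 0 0;-1 0 0 0 0 0 0"}}

```text
clock: 8.23
eef_pos: [488.6, -88.1, 123.6]
tool_rot: [3.141, -0.001, 1.665]
force: [-0.3, 4.8, 6.3]
width: 12.7
gripper_force: 60.2
```

Request:
{"name": "move_arm", "arguments": {"targets": "-1 -0.1 0 0 0 0 0;-1 0 0 0 0 0 0"}}

```text
clock: 8.4
eef_pos: [488.7, -88.3, 123.6]
tool_rot: [3.141, -0.002, 1.666]
force: [-1.0, 6.3, 6.4]
width: 13.0
gripper_force: 60.3
```

Request:
{"name": "move_arm", "arguments": {"targets": "-1 -0.1 0 0 0 0 0;-1 0 0 0 0 0 0"}}

```text
clock: 8.57
eef_pos: [488.7, -88.5, 123.7]
tool_rot: [3.141, -0.003, 1.666]
force: [-1.8, 7.0, 7.1]
width: 12.8
gripper_force: 60.4
```

Request:
{"name": "move_arm", "arguments": {"targets": "-1 0.15 0 -0.03 0 0 0;-1 0 0 0 0 0 0"}}

```text
clock: 8.73
eef_pos: [488.6, -88.3, 123.6]
tool_rot: [3.141, -0.002, 1.666]
force: [-0.6, 6.1, 2.9]
width: 13.1
gripper_force: 59.9
```

Request:
{"name": "move_arm", "arguments": {"targets": "-1 0.05 0 0 0 0 0;-1 0 0 0 0 0 0"}}

```text
clock: 8.9
eef_pos: [488.6, -88.3, 123.6]
tool_rot: [3.141, -0.001, 1.665]
force: [0.5, 5.0, 3.3]
width: 12.6
gripper_force: 59.8
```

Request:
{"name": "move_arm", "arguments": {"targets": "-1 0.1 0 0 0 0 0;-1 0 0 0 0 0 0"}}

```text
clock: 9.07
eef_pos: [488.6, -88.1, 123.6]
tool_rot: [3.141, -0.0, 1.664]
force: [1.3, 4.7, 1.6]
width: 12.9
gripper_force: 59.6
```

Request:
{"name": "move_arm", "arguments": {"targets": "-1 0.1 0 0 0 0 0;-1 0 0 0 0 0 0"}}

```text
clock: 9.23
eef_pos: [488.5, -87.9, 123.6]
tool_rot: [3.141, 0.001, 1.664]
force: [2.3, 1.9, 1.2]
width: 12.5
gripper_force: 59.5
```

Request:
{"name": "move_arm", "arguments": {"targets": "-1 0.08 0 0 0 0 0;-1 0 0 0 0 0 0;-1 0 0 0 0 0 6.9;-1 0 0 0 0 0 0"}}

```text
clock: 9.57
eef_pos: [487.6, -87.1, 123.6]
tool_rot: [-3.141, 0.001, 1.54]
force: [0.2, 0.6, 2.2]
width: 12.8
gripper_force: 59.7
```

Request:
{"name": "move_arm", "arguments": {"targets": "-1 0 0 0 0 0 6.9;-1 0 0 0 0 0 0"}}

```text
clock: 9.73
eef_pos: [487.5, -86.8, 123.6]
tool_rot: [-3.141, 0.001, 1.423]
force: [0.6, 0.8, 2.1]
width: 12.9
gripper_force: 59.8
```

Request:
{"name": "move_arm", "arguments": {"targets": "-1 0 0 0 0 0 6.9;-1 0 0 0 0 0 6.9;-1 0 0 0 0 0 0"}}

```text
clock: 9.98
eef_pos: [487.7, -86.6, 123.6]
tool_rot: [-3.141, 0.001, 1.184]
force: [0.0, 1.3, 3.3]
width: 12.9
gripper_force: 59.8
```

Request:
{"name": "move_arm", "arguments": {"targets": "-1 0 0 0 0 0 6.9;-1 0 0 0 0 0 6.9;-1 0 0 0 0 0 0"}}

```text
clock: 10.23
eef_pos: [487.9, -86.6, 123.6]
tool_rot: [-3.142, 0.001, 0.945]
force: [0.9, 1.2, 3.8]
width: 13.0
gripper_force: 59.6
```

Request:
{"name": "move_arm", "arguments": {"targets": "-1 0 0 0 0 0 6.9;-1 0 0 0 0 0 6.9;-1 0 0 0 0 0 0"}}

```text
clock: 10.48
eef_pos: [488.0, -86.6, 123.6]
tool_rot: [3.141, 0.001, 0.705]
force: [0.2, -0.2, 2.3]
width: 13.2
gripper_force: 59.6
```

Request:
{"name": "move_arm", "arguments": {"targets": "-1 0 0 0 0 0 7;-1 0 0 0 0 0 7;-1 0 0 0 0 0 0"}}

```text
clock: 10.73
eef_pos: [488.0, -86.7, 123.6]
tool_rot: [3.141, 0.001, 0.461]
force: [1.6, 1.0, 1.8]
width: 12.8
gripper_force: 59.7
```

Request:
{"name": "move_arm", "arguments": {"targets": "-1 0 0 0 0 0 7;-1 0 0 0 0 0 7;-1 0 0 0 0 0 6.9;-1 0 0 0 0 0 0;-1 0 0 0 0 0 0"}}

```text
clock: 11.15
eef_pos: [488.0, -86.8, 123.6]
tool_rot: [3.141, 0.0, 0.101]
force: [1.0, 0.1, 2.7]
width: 12.9
gripper_force: 59.7
```

Request:
{"name": "move_arm", "arguments": {"targets": "0 0 0 0 0 0 0;0 0 0 0 0 0 0;0 0 0 0 0 0 0;0 0 0 -0.5 0 0 0;0 0 0 -1 0 0 0"}}

```text
clock: 11.57
eef_pos: [486.9, -86.4, 138.1]
tool_rot: [-3.141, 0.003, 0.093]
force: [-0.6, 0.7, 0.3]
width: 42.4
gripper_force: 0.0
```

Request:
{"name": "move_arm", "arguments": {"targets": "0 0 0 -3 0 0 0;0 0 0 -3.5 0 0 0;0 0 0 -3.5 0 0 0;0 0 0 -3.5 0 0 0;0 0 0 -3 0 0 0"}}

```text
clock: 11.98
eef_pos: [488.1, -86.5, 307.1]
tool_rot: [3.141, -0.002, 0.092]
force: [1.0, 0.7, 0.4]
width: 42.5
gripper_force: 0.0
```

Request:
{"name": "move_arm", "arguments": {"targets": "0 0 3 -1 0 0 0;0 0 3 0 0 0 0;0 0 2 0 0 0 0;0 0 0 0 0 0 0"}}

```text
clock: 12.32
eef_pos: [494.9, -171.7, 314.9]
tool_rot: [3.138, -0.001, 0.085]
force: [0.1, 0.2, -0.1]
width: 42.7
gripper_force: 0.0
```

```bash
python3 - <<'E'
from h import *
import pickle
D={n:cam(n) for n in('side','wrist','scene')}
pickle.dump(D,open('d3.pkl','wb'));print(read_state()['eef_pos'],read_state()['tool_rot'],read_state()['width'])
s=D['side'];c=np.zeros((600,800,3),np.uint8)
c[:360,:480]=cv2.resize(D['wrist']['color'],(480,360))
for n,X,Y,P in [('side',480,0,[495,-200,150]),('scene',480,300,[495,-200,150]),('side',0,360,[512,-350,200])]:
    u,v=proj(D[n],P).astype(int);k=80 if Y<360 else 40
    if n=='side' and Y==360: 
        b=D[n]['color'][v-30:v+30,u-60:u+60];print(n,u-60,v-30); c[360:600,:480]=cv2.resize(b,(480,240),interpolation=cv2.INTER_CUBIC)
    else:
        b=D[n]['color'][v-75:v+75,u-80:u+80];print(n,u-80,v-75); c[Y:Y+300,480:800]=cv2.resize(b,(320,300),interpolation=cv2.INTER_CUBIC)
cv2.imwrite('pics/c3.png',c[...,::-1])
E
```

```text
[ 495.12300822 -165.45726281  314.06193196] [-3.14089198e+00 -1.49975071e-04  9.21672766e-02] 42.498760096772486
side 260 164
scene 238 191
side 297 169
```

View pics/c3.png

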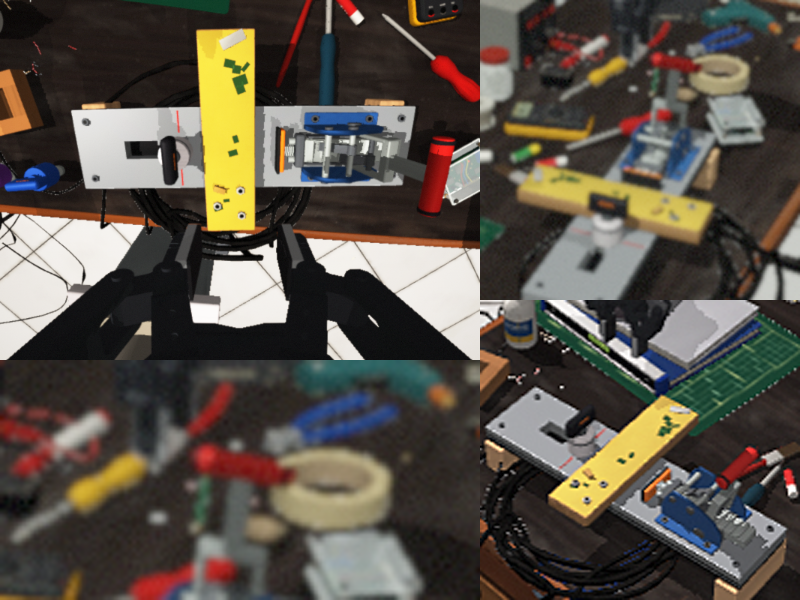

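The wrist view shows the stop locked, its wing across the bed between the red lines at about (224,213), and the offcut alongside. The lever grip is the red cylinder near wrist (583,235), side (358,195) and scene (365,273). I triangulate it.

```bash
cat >> h.py <<'E'
def red(d,near,k=40):
    im=cv2.cvtColor(d['color'],cv2.COLOR_RGB2HSV);m=(((im[...,0]<8)|(im[...,0]>172))&(im[...,1]>140)&(im[...,2]>70)).astype(np.uint8)
    z=np.zeros_like(m);u,v=map(int,near);y=max(v-k,0);x=max(u-k,0);z[y:v+k,x:u+k]=m[y:v+k,x:u+k]
    n,l,s,c=cv2.connectedComponentsWithStats(z);i=min([i for i in range(1,n) if s[i,4]>30],key=lambda i:np.hypot(*(c[i]-near)))
    return c[i],cv2.minAreaRect(np.argwhere(l==i)[:,::-1].astype(np.float32)),s[i]
E
python3 - <<'E'
from h import *
import pickle
D=pickle.load(open('d3.pkl','rb'))
L=[]
for n,p in [('wrist',(583,235)),('side',(358,195)),('scene',(365,273))]:
    c,r,s=red(D[n],p,70 if n=='wrist' else 25);print(n,c,r,s,onz(D[n],*c,214).round(1));L.append((D[n],*c))
    for q in cv2.boxPoints(r): print('   ',onz(D[n],*q,214).round(0))
print(proj(D['scene'],[518,-352,214]))
P=tri(L);print(P,[proj(d,P).round(1) for d,_,_ in L]);print(tri([L[0],L[1]]))
P=np.array([512,-351,214]);
E
```

```text
wrist [580.72326351 236.42190371] ((581.2308349609375, 236.84616088867188), (31.77081298828125, 93.35128021240234), 11.309932708740234) [ 558  191   48   93 2721] [ 514.7 -351.2  214. ]
    [ 481. -343.  214.]
    [ 548. -336.  214.]
    [ 546. -360.  214.]
    [ 478. -369.  214.]
side [356.28025478 194.95541401] ((356.9410095214844, 195.255615234375), (24.734548568725586, 7.570270538330078), 12.994616508483887) [345 190  25  11 157] [ 517.5 -349.6  214. ]
    [ 545. -325.  214.]
    [ 561. -371.  214.]
    [ 485. -372.  214.]
    [ 471. -328.  214.]
scene [369.13559322 272.92655367] ((369.7500305175781, 274.2500305175781), (11.31370735168457, 20.50609588623047), 45.0) [359 264  22  19 177] [ 522.6 -354.4  214. ]
    [ 491. -345.  214.]
    [ 557. -338.  214.]
    [ 549. -372.  214.]
    [ 485. -378.  214.]
[367.25647306 273.38829014]
[ 518.2800609  -352.88734194  213.81839878] [array([584.3, 231.7]), array([356.5, 194.5]), array([367.6, 273.6])]
[ 516.03413103 -348.51288701  215.74645017]
```

Request:
{"name": "move_arm", "arguments": {"targets": "0 0.25 3.73 0 0 0 0;0 0 3.73 0 0 0 0;0 0 3.73 0 0 0 0;0 0 3.73 0 0 0 0;0 0 3.73 0 0 0 0"}}

```text
clock: 12.88
eef_pos: [515.5, -351.3, 314.0]
tool_rot: [-3.141, -0.0, 0.095]
force: [1.0, 0.2, -0.8]
width: 42.7
gripper_force: 0.0
```

Request:
{"name": "move_arm", "arguments": {"targets": "0.2 0 0 3 0 0 0;0.2 0 0 3 0 0 0;0.2 0 0 1 0 0 0;0.2 0 0 0 0 0 0"}}

```text
clock: 13.22
eef_pos: [513.8, -348.8, 240.8]
tool_rot: [-3.136, 0.005, 0.094]
force: [0.6, 0.5, -0.4]
width: 51.6
gripper_force: 0.0
```

```bash
python3 - <<'E'
from h import *
D={n:cam(n) for n in('side','wrist')};s=read_state();T=s['eef_pos'];M=R.from_euler('xyz',s['tool_rot']).as_matrix();print(T,s['tool_rot'],s['width'])
w=D['wrist'];g=proj(w,[515,-351,214]);c,r,st=red(w,g,120);print(g,c,r,st)
for q in [c,*cv2.boxPoints(r)]: p=onz(w,*q,218);print(p.round(1),(M.T@(p-T)).round(1))
save(w,'w4.png',None,0.6)
E
```

```text
[ 515.9230732  -350.51579877  244.56214823] [-3.14149043e+00 -8.71264410e-04  9.37671306e-02] 50.96902126157371
[323.89525737 287.47307399] [323.89570552 290.23653715] ((324.0, 291.0), (122.0, 38.0), 90.0) [ 305  230   39  123 4401]
[ 515.4 -350.9  218. ] [-0.5  0.4 26.6]
[ 545.6 -339.   218. ] [30.6 -8.7 26.6]
[ 547.3 -356.7  218. ] [30.6  9.1 26.6]
[ 480.4 -364.6  218. ] [-36.7  10.6  26.5]
[ 478.5 -344.6  218. ] [-36.8  -9.4  26.5]
```

View pics/w4.png

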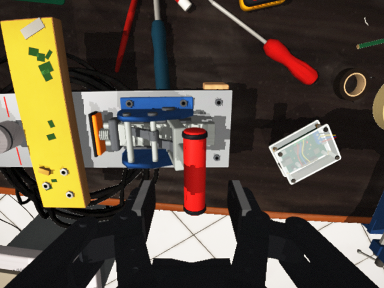

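The bar sits centred between the open fingers at wrist pixel (324,290), and the controller is well clear. I descend and straddle it.

Request:
{"name": "move_arm", "arguments": {"targets": "0.2 0 0 2 0 0 0;0.2 0 0 1.5 0 0 0;0.2 0 0 1 0 0 0;-0.3 0 0 0.4 0 0 0;-0.3 0 0 0 0 0 0"}}

```text
clock: 13.73
eef_pos: [515.3, -351.3, 195.0]
tool_rot: [3.141, -0.0, 0.092]
force: [-0.6, 0.1, 0.3]
width: 30.6
gripper_force: 0.0
```

Request:
{"name": "move_arm", "arguments": {"targets": "-0.3 0 0 0 0 0 0;-0.3 0 0 0 0 0 0;-0.3 0 -1 0 0 0 0;-0.3 0 -1 0 0 0 0;-0.3 0 0 0 0 0 0"}}

```text
clock: 14.15
eef_pos: [513.6, -329.2, 195.4]
tool_rot: [-3.141, -0.001, 0.094]
force: [0.4, -1.9, 0.6]
width: 30.1
gripper_force: 0.9
```

Request:
{"name": "move_arm", "arguments": {"targets": "-0.3 0 -1 0 0 0 0;-0.3 0 -1 0 0 0 0;-0.3 0 -1 0 0 0 0;-0.3 0 -1 0 0 0 0;-0.3 0 0 0 0 0 0"}}

```text
clock: 14.57
eef_pos: [509.0, -288.6, 194.4]
tool_rot: [-3.139, 0.001, 0.095]
force: [-1.2, -1.7, 0.7]
width: 29.7
gripper_force: 0.9
```

Request:
{"name": "move_arm", "arguments": {"targets": "-0.3 0 -0.6 0 0 0 0;-0.3 0 -0.4 0 0 0 0;-0.3 0 0 0 0 0 0"}}

```text
clock: 14.82
eef_pos: [508.1, -281.1, 194.3]
tool_rot: [-3.141, 0.001, 0.092]
force: [-1.4, -3.2, -1.6]
width: 30.0
gripper_force: 1.5
```

Request:
{"name": "move_arm", "arguments": {"targets": "-0.3 0 -0.3 0 0 0 0;-0.3 0 0 0 0 0 0"}}

```text
clock: 14.98
eef_pos: [508.1, -280.4, 194.4]
tool_rot: [3.14, -0.0, 0.091]
force: [1.1, -5.8, -4.1]
width: 30.0
gripper_force: 3.1
```

Request:
{"name": "move_arm", "arguments": {"targets": "-0.3 0 -0.3 0 0 0 0;-0.3 0 0 0 0 0 0"}}

```text
clock: 15.15
eef_pos: [508.1, -280.3, 194.5]
tool_rot: [3.135, -0.001, 0.089]
force: [3.0, -11.8, -6.0]
width: 29.8
gripper_force: 6.0
```

Request:
{"name": "move_arm", "arguments": {"targets": "-0.3 0 -0.3 0 0 0 0;-0.3 0 0 0 0 0 0"}}

```text
clock: 15.32
eef_pos: [508.2, -280.2, 194.5]
tool_rot: [3.131, -0.003, 0.088]
force: [3.9, -18.2, -9.9]
width: 29.8
gripper_force: 8.8
```

Request:
{"name": "move_arm", "arguments": {"targets": "-0.3 0 1.7 0 0 0 0;-0.3 0 1.7 0 0 0 0;-0.3 0 1.7 0 0 0 0;-0.3 0 1.7 0 0 0 0;-0.3 0 1.5 0 0 0 0"}}

```text
clock: 15.73
eef_pos: [515.3, -355.6, 194.4]
tool_rot: [-3.14, 0.0, 0.091]
force: [0.4, -0.1, -0.3]
width: 29.9
gripper_force: 0.0
```

Request:
{"name": "move_arm", "arguments": {"targets": "-0.3 0 0.3 0 0 0 0;-0.3 0 0 0 0 0 0;-0.3 0 0 0 0 0 0"}}

```text
clock: 15.98
eef_pos: [515.6, -357.5, 194.4]
tool_rot: [-3.141, 0.0, 0.092]
force: [0.4, 0.3, -0.1]
width: 29.9
gripper_force: 0.0
```

Request:
{"name": "move_arm", "arguments": {"targets": "-0.3 0 -1.5 0 0 0 0;-0.3 0 -1.6 0 0 0 0;-0.3 0 -1.6 0 0 0 0;-0.3 0 -1.6 0 0 0 0;-0.3 0 -1.4 0 0 0 0"}}

```text
clock: 16.4
eef_pos: [508.4, -282.1, 195.0]
tool_rot: [3.139, -0.001, 0.092]
force: [0.6, -5.2, -2.7]
width: 29.8
gripper_force: 2.7
```

Request:
{"name": "move_arm", "arguments": {"targets": "-0.3 0 -0.4 0 0 0 0;-0.3 0 0 0 0 0 0;-0.3 0 0 0 0 0 0"}}

```text
clock: 16.65
eef_pos: [508.2, -280.3, 195.0]
tool_rot: [3.137, -0.001, 0.091]
force: [0.9, -8.1, -1.9]
width: 30.2
gripper_force: 3.8
```

Request:
{"name": "move_arm", "arguments": {"targets": "-0.3 0 1.6 0 0 0 0;-0.3 0 1.6 0 0 0 0;-0.3 0 1.6 0 0 0 0;-0.3 0 1.6 0 0 0 0;-0.3 0 1.5 0 0 0 0"}}

```text
clock: 17.07
eef_pos: [515.5, -356.1, 194.6]
tool_rot: [-3.141, 0.0, 0.092]
force: [0.4, 0.7, -0.1]
width: 29.9
gripper_force: 0.0
```

Request:
{"name": "move_arm", "arguments": {"targets": "-0.3 0 0.2 0 0 0 0;-0.3 0 0 0 0 0 0;-0.3 0 0 0 0 0 0"}}

```text
clock: 17.32
eef_pos: [515.7, -357.4, 194.5]
tool_rot: [-3.141, 0.0, 0.093]
force: [1.0, 0.2, -0.5]
width: 29.9
gripper_force: 0.0
```

Two full strokes done. Next come strokes 3 and 4, the same way.

Request:
{"name": "move_arm", "arguments": {"targets": "-0.3 0 -1.5 0 0 0 0;-0.3 0 -1.6 0 0 0 0;-0.3 0 -1.6 0 0 0 0;-0.3 0 -1.6 0 0 0 0;-0.3 0 -1.4 0 0 0 0"}}

```text
clock: 17.73
eef_pos: [508.4, -282.2, 195.0]
tool_rot: [3.139, -0.001, 0.092]
force: [0.1, -5.3, -2.9]
width: 29.8
gripper_force: 2.9
```

Request:
{"name": "move_arm", "arguments": {"targets": "-0.3 0 -0.4 0 0 0 0;-0.3 0 0 0 0 0 0;-0.3 0 0 0 0 0 0"}}

```text
clock: 17.98
eef_pos: [508.1, -280.4, 195.0]
tool_rot: [3.137, -0.001, 0.091]
force: [0.3, -6.2, -1.5]
width: 30.0
gripper_force: 3.8
```

Request:
{"name": "move_arm", "arguments": {"targets": "-0.3 0 1.6 0 0 0 0;-0.3 0 1.6 0 0 0 0;-0.3 0 1.6 0 0 0 0;-0.3 0 1.6 0 0 0 0;-0.3 0 1.5 0 0 0 0"}}

```text
clock: 18.4
eef_pos: [515.5, -356.2, 194.6]
tool_rot: [-3.141, 0.0, 0.092]
force: [-0.1, -0.2, 0.3]
width: 30.0
gripper_force: 0.0
```

Request:
{"name": "move_arm", "arguments": {"targets": "-0.3 0 0.2 0 0 0 0;-0.3 0 0 0 0 0 0;-0.3 0 0 0 0 0 0"}}

```text
clock: 18.65
eef_pos: [515.6, -357.4, 194.5]
tool_rot: [-3.141, 0.0, 0.093]
force: [0.4, 0.0, 0.3]
width: 30.1
gripper_force: 0.0
```

```bash
python3 - <<'E'
from h import *
D={n:cam(n) for n in('side','wrist','scene')}
c=np.zeros((480,800,3),np.uint8);c[:360,:480]=cv2.resize(D['wrist']['color'],(480,360))
for n,X,Y,P in [('side',480,0,[495,-180,120]),('scene',480,240,[495,-180,120])]:
    u,v=proj(D[n],P).astype(int);c[Y:Y+240,480:800]=cv2.resize(D[n]['color'][v-60:v+60,u-80:u+80],(320,240),interpolation=cv2.INTER_CUBIC)
cv2.imwrite('pics/c5.png',c[...,::-1])
E
```

```text
(no output)
```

View pics/c5.png

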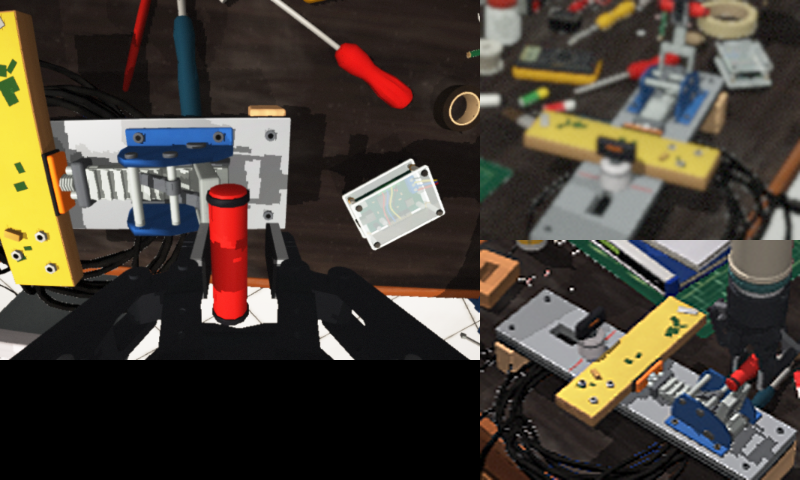

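The pad is now at the offcut's edge, at composite (55,180); the stop is still locked. Next is stroke 4.

Request:
{"name": "move_arm", "arguments": {"targets": "-0.3 0 -1.5 0 0 0 0;-0.3 0 -1.6 0 0 0 0;-0.3 0 -1.6 0 0 0 0;-0.3 0 -1.6 0 0 0 0;-0.3 0 -1.4 0 0 0 0"}}

```text
clock: 19.22
eef_pos: [508.4, -282.9, 195.0]
tool_rot: [3.138, -0.001, 0.091]
force: [0.3, -5.3, -3.8]
width: 29.9
gripper_force: 3.1
```

Request:
{"name": "move_arm", "arguments": {"targets": "-0.3 0 -0.4 0 0 0 0;-0.3 0 0 0 0 0 0;-0.3 0 0 0 0 0 0"}}

```text
clock: 19.47
eef_pos: [508.2, -280.4, 195.0]
tool_rot: [3.137, -0.001, 0.091]
force: [0.6, -6.5, -1.1]
width: 30.0
gripper_force: 3.4
```

Request:
{"name": "move_arm", "arguments": {"targets": "-0.3 0 1.6 0 0 0 0;-0.3 0 1.6 0 0 0 0;-0.3 0 1.6 0 0 0 0;-0.3 0 1.6 0 0 0 0;-0.3 0 1.5 0 0 0 0"}}

```text
clock: 19.88
eef_pos: [515.4, -356.6, 194.6]
tool_rot: [-3.141, 0.0, 0.092]
force: [0.6, 0.4, 0.0]
width: 29.8
gripper_force: 0.0
```

Request:
{"name": "move_arm", "arguments": {"targets": "-0.3 0 0.2 0 0 0 0;-0.3 0 0 0 0 0 0;-0.3 0 0 0 0 0 0"}}

```text
clock: 20.13
eef_pos: [515.6, -357.7, 194.5]
tool_rot: [-3.141, 0.0, 0.092]
force: [-0.4, 0.2, 0.3]
width: 29.7
gripper_force: 0.0
```

Request:
{"name": "move_arm", "arguments": {"targets": "-0.3 0 -1 0 0 0 0;-0.3 0 -1 0 0 0 0;-0.3 0 0 0 0 0 0"}}

```text
clock: 20.38
eef_pos: [513.9, -335.7, 195.0]
tool_rot: [-3.141, -0.0, 0.095]
force: [0.0, -0.4, -1.4]
width: 29.9
gripper_force: 0.7
```

Request:
{"name": "move_arm", "arguments": {"targets": "-0.3 0 -0.8 0 0 0 0;-0.3 0 -0.7 0 0 0 0;-0.3 0 0 0 0 0 0"}}

```text
clock: 20.63
eef_pos: [512.6, -321.6, 194.9]
tool_rot: [-3.141, -0.0, 0.094]
force: [-0.4, -1.7, 0.7]
width: 29.7
gripper_force: 0.9
```

Request:
{"name": "move_arm", "arguments": {"targets": "-0.3 0 -0.8 0 0 0 0;-0.3 0 -0.7 0 0 0 0;-0.3 0 0 0 0 0 0"}}

```text
clock: 20.88
eef_pos: [511.1, -307.7, 194.9]
tool_rot: [-3.142, -0.0, 0.093]
force: [0.8, -3.1, 2.4]
width: 29.7
gripper_force: 1.6
```

Request:
{"name": "move_arm", "arguments": {"targets": "-0.3 0 -0.8 0 0 0 0;-0.3 0 -0.7 0 0 0 0;-0.3 0 0 0 0 0 0"}}

```text
clock: 21.13
eef_pos: [509.6, -293.3, 194.6]
tool_rot: [3.141, 0.0, 0.092]
force: [0.7, -4.4, 0.4]
width: 29.6
gripper_force: 2.0
```

Request:
{"name": "move_arm", "arguments": {"targets": "-0.3 0 -0.8 0 0 0 0;-0.3 0 -0.5 0 0 0 0;-0.3 0 0 0 0 0 0"}}

```text
clock: 21.38
eef_pos: [508.1, -281.4, 194.1]
tool_rot: [3.141, 0.001, 0.092]
force: [1.0, -6.0, -2.4]
width: 30.1
gripper_force: 2.7
```

Request:
{"name": "move_arm", "arguments": {"targets": "-0.3 0 -0.3 0 0 0 0;-0.3 0 0 0 0 0 0;-0.3 0 0 0 0 0 0"}}

```text
clock: 21.63
eef_pos: [507.9, -280.4, 194.1]
tool_rot: [3.139, 0.0, 0.09]
force: [1.5, -7.5, -4.2]
width: 30.0
gripper_force: 4.0
```

Request:
{"name": "move_arm", "arguments": {"targets": "-0.3 0 1.6 0 0 0 0;-0.3 0 1.6 0 0 0 0;-0.3 0 1.6 0 0 0 0;-0.3 0 1.6 0 0 0 0;-0.3 0 1.5 0 0 0 0"}}

```text
clock: 22.05
eef_pos: [514.9, -356.1, 193.9]
tool_rot: [-3.139, 0.001, 0.092]
force: [0.4, 0.9, -0.0]
width: 30.0
gripper_force: 0.0
```

Request:
{"name": "move_arm", "arguments": {"targets": "-0.3 0 0.2 0 0 0 0;-0.3 0 0 0 0 0 0;-0.3 0 0 0 0 0 0"}}

```text
clock: 22.3
eef_pos: [515.3, -357.5, 194.1]
tool_rot: [-3.14, 0.001, 0.092]
force: [-0.1, 0.6, 0.6]
width: 30.2
gripper_force: 0.0
```

Request:
{"name": "move_arm", "arguments": {"targets": "-0.3 0 -1 0 0 0 0;-0.3 0 -1 0 0 0 0;-0.3 0 0 0 0 0 0"}}

```text
clock: 22.55
eef_pos: [513.9, -335.6, 195.0]
tool_rot: [-3.14, 0.0, 0.095]
force: [0.5, -1.1, -0.8]
width: 29.7
gripper_force: 0.7
```

Request:
{"name": "move_arm", "arguments": {"targets": "-0.3 0 -0.5 0 0 0 0;-0.3 0 -0.5 0 0 0 0;-0.3 0 0 0 0 0 0"}}

```text
clock: 22.8
eef_pos: [513.3, -329.0, 195.5]
tool_rot: [3.139, -0.001, 0.092]
force: [1.1, -4.5, 2.4]
width: 30.1
gripper_force: 2.1
```

Request:
{"name": "move_arm", "arguments": {"targets": "-0.3 0 -0.5 0 0 0 0;-0.3 0 0 0 0 0 0"}}

```text
clock: 22.97
eef_pos: [512.9, -324.7, 195.4]
tool_rot: [3.139, -0.002, 0.091]
force: [0.8, -5.7, 1.9]
width: 29.7
gripper_force: 2.6
```

Request:
{"name": "move_arm", "arguments": {"targets": "-0.3 0 -0.5 0 0 0 0;-0.3 0 0 0 0 0 0"}}

```text
clock: 23.13
eef_pos: [512.4, -319.8, 195.3]
tool_rot: [3.139, -0.001, 0.091]
force: [0.1, -5.7, 3.4]
width: 29.8
gripper_force: 2.8
```

Request:
{"name": "move_arm", "arguments": {"targets": "-0.3 0 -0.5 0 0 0 0;-0.3 0 0 0 0 0 0"}}

```text
clock: 23.3
eef_pos: [511.9, -314.8, 195.3]
tool_rot: [3.14, -0.001, 0.091]
force: [0.4, -5.9, 3.2]
width: 29.7
gripper_force: 2.9
```

Request:
{"name": "move_arm", "arguments": {"targets": "-0.3 0 -0.5 0 0 0 0;-0.3 0 -0.5 0 0 0 0;-0.3 0 0 0 0 0 0"}}

```text
clock: 23.55
eef_pos: [511.0, -304.9, 195.3]
tool_rot: [3.139, -0.001, 0.091]
force: [1.1, -6.0, 3.6]
width: 29.8
gripper_force: 3.0
```

Request:
{"name": "move_arm", "arguments": {"targets": "-0.3 0 -0.5 0 0 0 0;-0.3 0 -0.5 0 0 0 0;-0.3 0 0 0 0 0 0"}}

```text
clock: 23.8
eef_pos: [510.0, -295.1, 195.0]
tool_rot: [3.139, -0.001, 0.091]
force: [1.2, -5.2, 1.1]
width: 29.5
gripper_force: 3.3
```

Request:
{"name": "move_arm", "arguments": {"targets": "-0.3 0 -0.6 0 0 0 0;-0.3 0 -0.4 0 0 0 0;-0.3 0 0 0 0 0 0"}}

```text
clock: 24.05
eef_pos: [508.9, -285.4, 194.2]
tool_rot: [3.139, -0.001, 0.091]
force: [2.1, -7.3, -2.7]
width: 29.8
gripper_force: 3.9
```

Request:
{"name": "move_arm", "arguments": {"targets": "-0.3 0 -0.6 0 0 0 0;-0.3 0 -0.2 0 0 0 0;-0.3 0 0 0 0 0 0;-0.3 0 0 0 0 0 0"}}

```text
clock: 24.38
eef_pos: [508.2, -280.3, 194.0]
tool_rot: [3.136, -0.001, 0.089]
force: [4.1, -12.9, -6.4]
width: 29.6
gripper_force: 6.3
```

Stroke 6 was full. I return and start stroke 7, watching the force.

Request:
{"name": "move_arm", "arguments": {"targets": "-0.3 0 1.6 0 0 0 0;-0.3 0 1.6 0 0 0 0;-0.3 0 1.6 0 0 0 0;-0.3 0 1.6 0 0 0 0;-0.3 0 1.6 0 0 0 0"}}

```text
clock: 24.8
eef_pos: [514.8, -354.6, 193.7]
tool_rot: [-3.138, 0.002, 0.092]
force: [0.2, -0.1, 0.6]
width: 30.1
gripper_force: 0.0
```

Request:
{"name": "move_arm", "arguments": {"targets": "-0.3 0 0.3 0 0 0 0;-0.3 0 0 0 0 0 0;-0.3 0 0 0 0 0 0"}}

```text
clock: 25.05
eef_pos: [515.3, -357.1, 194.0]
tool_rot: [-3.14, 0.001, 0.092]
force: [0.3, 1.2, 1.0]
width: 29.6
gripper_force: 0.0
```

Request:
{"name": "move_arm", "arguments": {"targets": "-0.3 0 -1 0 0 0 0;-0.3 0 -0.7 0 0 0 0;-0.3 0 0 0 0 0 0"}}

```text
clock: 25.3
eef_pos: [514.2, -339.1, 195.0]
tool_rot: [-3.141, -0.0, 0.094]
force: [-0.1, -0.2, -1.0]
width: 30.0
gripper_force: 0.7
```

Request:
{"name": "move_arm", "arguments": {"targets": "-0.3 0 -0.5 0 0 0 0;-0.3 0 -0.3 0 0 0 0;-0.3 0 0 0 0 0 0"}}

```text
clock: 25.55
eef_pos: [513.7, -333.3, 195.1]
tool_rot: [3.141, -0.001, 0.092]
force: [-0.5, -2.3, 1.3]
width: 29.7
gripper_force: 1.2
```

Request:
{"name": "move_arm", "arguments": {"targets": "-0.3 0 -0.5 0 0 0 0;-0.3 0 0 0 0 0 0"}}

```text
clock: 25.72
eef_pos: [513.3, -330.0, 195.4]
tool_rot: [3.139, -0.001, 0.091]
force: [0.6, -4.3, 1.2]
width: 29.8
gripper_force: 2.6
```

Request:
{"name": "move_arm", "arguments": {"targets": "-0.3 0 -0.5 0 0 0 0;-0.3 0 0 0 0 0 0"}}

```text
clock: 25.88
eef_pos: [513.0, -326.1, 195.8]
tool_rot: [3.137, -0.002, 0.091]
force: [1.1, -7.2, 3.6]
width: 29.7
gripper_force: 3.4
```

Request:
{"name": "move_arm", "arguments": {"targets": "-0.3 0 -0.5 0 0 0 0;-0.3 0 0 0 0 0 0"}}

```text
clock: 26.05
eef_pos: [512.6, -321.5, 196.0]
tool_rot: [3.136, -0.003, 0.09]
force: [1.4, -6.9, 4.2]
width: 30.2
gripper_force: 3.6
```

Request:
{"name": "move_arm", "arguments": {"targets": "-0.3 0 -0.5 0 0 0 0;-0.3 0 0 0 0 0 0"}}

```text
clock: 26.22
eef_pos: [512.2, -316.7, 196.1]
tool_rot: [3.136, -0.003, 0.09]
force: [0.3, -8.2, 4.1]
width: 29.8
gripper_force: 3.8
```

Request:
{"name": "move_arm", "arguments": {"targets": "-0.3 0 -0.5 0 0 0 0;-0.3 0 0 0 0 0 0"}}

```text
clock: 26.38
eef_pos: [511.9, -313.4, 196.3]
tool_rot: [3.133, -0.004, 0.09]
force: [1.1, -10.5, 3.0]
width: 29.7
gripper_force: 5.2
```

Request:
{"name": "move_arm", "arguments": {"targets": "-0.3 0 -0.5 0 0 0 0;-0.3 0 0 0 0 0 0"}}

```text
clock: 26.55
eef_pos: [511.6, -309.9, 196.5]
tool_rot: [3.131, -0.004, 0.089]
force: [2.2, -12.9, 3.4]
width: 30.2
gripper_force: 6.6
```

Request:
{"name": "move_arm", "arguments": {"targets": "-0.3 0 -0.5 0 0 0 0;-0.3 0 0 0 0 0 0"}}

```text
clock: 26.72
eef_pos: [511.3, -306.5, 196.7]
tool_rot: [3.129, -0.005, 0.088]
force: [2.4, -16.0, 1.1]
width: 29.7
gripper_force: 8.6
```

Request:
{"name": "move_arm", "arguments": {"targets": "-0.3 0 -0.5 0 0 0 0;-0.3 0 0 0 0 0 0"}}

```text
clock: 26.88
eef_pos: [511.0, -302.9, 196.6]
tool_rot: [3.127, -0.006, 0.087]
force: [3.2, -17.5, 2.2]
width: 30.1
gripper_force: 8.9
```

Request:
{"name": "move_arm", "arguments": {"targets": "-0.3 0 -0.5 0 0 0 0;-0.3 0 0 0 0 0 0"}}

```text
clock: 27.05
eef_pos: [510.7, -300.1, 196.6]
tool_rot: [3.124, -0.007, 0.086]
force: [3.9, -23.2, -1.4]
width: 30.1
gripper_force: 11.2
```

Request:
{"name": "move_arm", "arguments": {"targets": "-0.3 0 -0.5 0 0 0 0;-0.3 0 0 0 0 0 0"}}

```text
clock: 27.22
eef_pos: [510.5, -297.4, 196.6]
tool_rot: [3.121, -0.008, 0.085]
force: [4.1, -27.2, -4.2]
width: 29.7
gripper_force: 13.5
```

Request:
{"name": "move_arm", "arguments": {"targets": "-0.3 0 -0.5 0 0 0 0;-0.3 0 0 0 0 0 0"}}

```text
clock: 27.38
eef_pos: [510.3, -294.9, 196.5]
tool_rot: [3.118, -0.009, 0.084]
force: [6.7, -32.7, -8.5]
width: 29.8
gripper_force: 16.0
```

```bash
python3 - <<'E'
from h import *
import pickle
D={n:cam(n) for n in('side','wrist','scene')};pickle.dump(D,open('d6.pkl','wb'))
O=pickle.load(open('d3.pkl','rb'))
w=D['wrist'];g=proj(w,[511,-297,215]);c,r,st=red(w,g,120);print(g,c,r,onz(w,*c,214).round(1))
s=D['side'];g=proj(s,[511,-297,215]);print(g)
try: c,r,st=red(s,g,25);print(c,st,onz(s,*c,214).round(1))
except Exception as e: print(e)
c=np.zeros((600,800,3),np.uint8);c[:300,:400]=cv2.resize(D['wrist']['color'],(400,300))
for E,n,X,Y,P in [(D,'side',400,0,[490,-120,110]),(O,'side',400,300,[490,-120,110]),(D,'scene',0,300,[495,-180,120])]:
    u,v=proj(E[n],P).astype(int);print(n,u-50,v-37);c[Y:Y+300,X:X+400]=cv2.resize(E[n]['color'][v-37:v+38,u-50:u+50],(400,300),interpolation=cv2.INTER_CUBIC)
cv2.imwrite('pics/c6.png',c[...,::-1])
E
```

```text
[328.95189959 339.65402189] [334.17317511 348.84172761] ((334.0, 351.0), (156.0, 52.0), 90.0) [ 506.3 -299.5  214. ]
[350.72449872 202.60179785]
[358.49438202 203.23595506] [352 199  13   9  89] [ 491.1 -306.   214. ]
side 278 229
side 278 229
scene 263 233
```

View pics/c6.png

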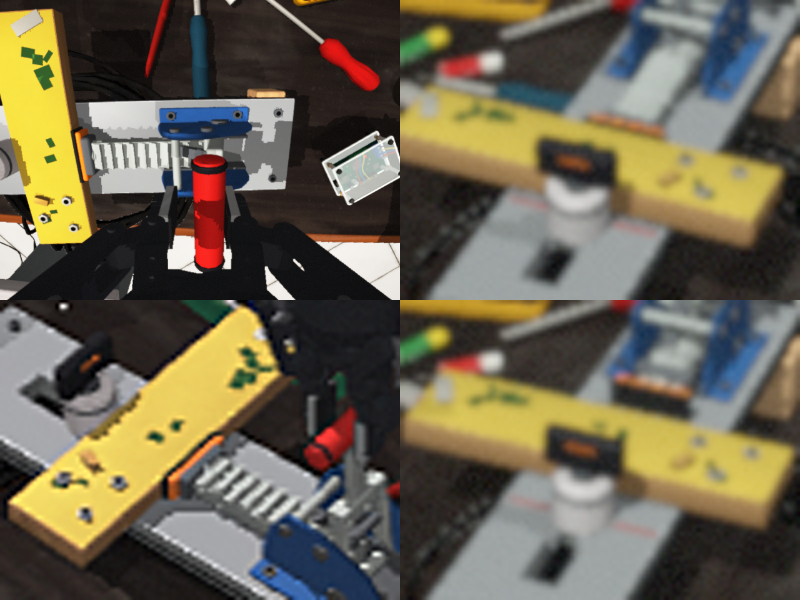

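The final view shows the offcut against the boss, the pad closed up on it, the stop still locked, and the bystanders unmoved. The seventh stroke stiffened from about 0.25 rad onward. I return the lever and probe again.

Request:
{"name": "move_arm", "arguments": {"targets": "-0.3 0 1.6 0 0 0 0;-0.3 0 1.6 0 0 0 0;-0.3 0 1.6 0 0 0 0;-0.3 0 1.6 0 0 0 0;-0.3 0 1.6 0 0 0 0"}}

```text
clock: 27.95
eef_pos: [515.2, -358.2, 194.1]
tool_rot: [-3.139, 0.001, 0.091]
force: [0.5, -0.6, 1.1]
width: 29.8
gripper_force: 4.0
```

Request:
{"name": "move_arm", "arguments": {"targets": "-0.3 0 0.1 0 0 0 0;-0.3 0 0 0 0 0 0;-0.3 0 0 0 0 0 0"}}

```text
clock: 28.2
eef_pos: [515.3, -357.9, 193.9]
tool_rot: [-3.139, 0.001, 0.092]
force: [0.8, 1.3, -0.9]
width: 29.9
gripper_force: 1.0
```

Request:
{"name": "move_arm", "arguments": {"targets": "-0.3 0 -1 0 0 0 0;-0.3 0 -0.7 0 0 0 0;-0.3 0 0 0 0 0 0"}}

```text
clock: 28.45
eef_pos: [514.3, -340.9, 195.0]
tool_rot: [3.142, -0.0, 0.094]
force: [0.4, -1.5, -1.1]
width: 29.7
gripper_force: 0.7
```

Request:
{"name": "move_arm", "arguments": {"targets": "-0.3 0 -0.5 0 0 0 0;-0.3 0 -0.3 0 0 0 0;-0.3 0 0 0 0 0 0"}}

```text
clock: 28.7
eef_pos: [513.7, -334.4, 195.1]
tool_rot: [3.141, -0.001, 0.092]
force: [0.1, -1.7, 0.6]
width: 30.0
gripper_force: 1.1
```

Request:
{"name": "move_arm", "arguments": {"targets": "-0.3 0 -0.5 0 0 0 0;-0.3 0 0 0 0 0 0"}}

```text
clock: 28.87
eef_pos: [513.2, -330.5, 195.2]
tool_rot: [3.139, -0.001, 0.092]
force: [1.2, -5.6, 1.8]
width: 29.7
gripper_force: 2.4
```

Request:
{"name": "move_arm", "arguments": {"targets": "-0.3 0 -0.5 0 0 0 0;-0.3 0 0 0 0 0 0"}}

```text
clock: 29.03
eef_pos: [512.9, -326.6, 195.6]
tool_rot: [3.138, -0.002, 0.091]
force: [0.3, -6.4, 2.7]
width: 30.0
gripper_force: 3.3
```

Request:
{"name": "move_arm", "arguments": {"targets": "-0.3 0 -0.5 0 0 0 0;-0.3 0 -0.5 0 0 0 0;-0.3 0 0 0 0 0 0"}}

```text
clock: 29.28
eef_pos: [512.1, -317.0, 195.8]
tool_rot: [3.137, -0.002, 0.091]
force: [0.9, -7.4, 3.9]
width: 30.0
gripper_force: 3.6
```

Request:
{"name": "move_arm", "arguments": {"targets": "-0.3 0 -0.5 0 0 0 0;-0.3 0 -0.5 0 0 0 0;-0.3 0 0 0 0 0 0"}}

```text
clock: 29.53
eef_pos: [511.4, -309.4, 196.2]
tool_rot: [3.134, -0.003, 0.09]
force: [1.5, -11.0, 2.5]
width: 30.4
gripper_force: 5.4
```

Request:
{"name": "move_arm", "arguments": {"targets": "-0.3 0 -0.5 0 0 0 0;-0.3 0 -0.5 0 0 0 0;-0.3 0 0 0 0 0 0;-0.3 0 0 0 0 0 0"}}

```text
clock: 29.87
eef_pos: [511.0, -303.7, 196.3]
tool_rot: [3.128, -0.005, 0.087]
force: [2.0, -18.3, 0.7]
width: 30.0
gripper_force: 9.3
```

```bash
python3 - <<'E'
from h import *
import pickle
D={n:cam(n) for n in('side','wrist','scene')};pickle.dump(D,open('d7.pkl','wb'))
w=D['wrist'];g=proj(w,[511,-304,215]);c,r,st=red(w,g,120);print(c,r,onz(w,*c,215).round(1),read_state()['eef_pos'],read_state()['force'])
# ram motion between pushes: phase-correlate / optical flow on wing, plank, pad regions of scene view
O=pickle.load(open('d6.pkl','rb'))
a,b=[cv2.cvtColor(x['scene']['color'],cv2.COLOR_RGB2GRAY).astype(np.float32) for x in(O,D)]
for n,P,k in [('stop',[488,-80,120],9),('plank',[500,-140,105],9),('ram',[498,-210,115],9),('bed',[475,20,81],9)]:
    u,v=proj(D['scene'],P).astype(int);t=a[v-k:v+k,u-k:u+k];R_=cv2.matchTemplate(b[v-k-6:v+k+6,u-k-6:u+k+6],t,cv2.TM_CCOEFF_NORMED);print(n,(u,v),np.array(cv2.minMaxLoc(R_)[3])-6,R_.max())
E
```

```text
[333.65084102 350.32053717] ((333.5, 352.5), (157.0, 53.0), 90.0) [ 507.2 -308.4  215. ] [ 510.9360312  -303.82079982  196.32636836] [  2.81060748 -18.13222174   0.85422791]
stop (np.int64(286), np.int64(253)) [0 0] 0.96997
plank (np.int64(304), np.int64(265)) [0 0] 0.9396292
ram (np.int64(321), np.int64(276)) [0 0] 0.88375956
bed (np.int64(260), np.int64(249)) [0 0] 0.96846217
```

Request:
{"name": "move_arm", "arguments": {"targets": "-0.3 0 1.4 0 0 0 0;-0.3 0 1.4 0 0 0 0;-0.3 0 1.4 0 0 0 0;-0.3 0 1.3 0 0 0 0;0 0 0.5 0 0 0 0"}}

```text
clock: 30.43
eef_pos: [514.6, -355.8, 193.9]
tool_rot: [-3.14, 0.001, 0.09]
force: [0.5, -0.4, 0.6]
width: 41.0
gripper_force: 0.0
```

Request:
{"name": "move_arm", "arguments": {"targets": "0 0 0 0 0 0 0;0 0 0 0 0 0 0"}}

```text
clock: 30.6
eef_pos: [515.1, -353.4, 194.1]
tool_rot: [-3.139, 0.001, 0.092]
force: [-0.3, -0.4, -0.1]
width: 42.6
gripper_force: 0.0
```

```bash
python3 - <<'E'
from h import *
import pickle
D={n:cam(n) for n in('wrist','scene')};O=pickle.load(open('d7.pkl','rb'))
w=D['wrist'];c,r,st=red(w,proj(w,[515,-351,214]),120);print(onz(w,*c,214).round(1),read_state()['eef_pos'],read_state()['width'])
a,b=[cv2.resize(cv2.cvtColor(x['scene']['color'],cv2.COLOR_RGB2GRAY),None,fx=4,fy=4,interpolation=cv2.INTER_CUBIC).astype(np.float32) for x in(O,D)]
for n,P,k in [('stop',[488,-80,120],36),('plank',[500,-140,105],36),('pad',[498,-190,115],30),('ram',[500,-215,115],30),('bed',[475,20,81],36)]:
    u,v=(proj(D['scene'],P)*4).astype(int);R_=cv2.matchTemplate(b[v-k-30:v+k+30,u-k-30:u+k+30],a[v-k:v+k,u-k:u+k],cv2.TM_CCOEFF_NORMED);print(n,(np.array(cv2.minMaxLoc(R_)[3])-30)/4,R_.max())
print('px per 10mm bed x',proj(D['scene'],[499,-180,115])-proj(D['scene'],[500,-190,115]))
E
```

```text
[ 513.3 -351.1  214. ] [ 515.36286468 -352.92840112  194.396234  ] 42.481297861298714
stop [0.25 0.  ] 0.9869476
plank [0.25 0.25] 0.9616414
pad [ 4.25 -2.5 ] 0.56026876
ram [1.75 1.  ] 0.86132354
bed [0. 0.] 0.9216973
px per 10mm bed x [-2.81440634 -1.60692195]
```

Request:
{"name": "move_arm", "arguments": {"targets": "0.3 0 -0.1 0 0 0 0;0.3 0 0 -1 0 0 0;0.3 0 0 -3 0 0 0;0.3 0 0 -4 0 0 0;0.3 0 0 -4 0 0 0"}}

```text
clock: 31.12
eef_pos: [514.6, -352.6, 316.2]
tool_rot: [-3.14, 0.001, 0.092]
force: [0.6, -1.2, -0.1]
width: 55.2
gripper_force: 0.0
```

Request:
{"name": "move_arm", "arguments": {"targets": "0.3 0 0 -2 0 0 0;0.3 0 0 0 0 0 0;0.3 0 0 0 0 0 0;0.3 0 0 0 0 0 0"}}

```text
clock: 31.45
eef_pos: [514.7, -352.9, 334.3]
tool_rot: [-3.141, 0.001, 0.092]
force: [1.0, -0.1, 0.1]
width: 55.8
gripper_force: 0.0
```

```bash
python3 - <<'E'
from h import *
d=cam('wrist');c,r,st=red(d,proj(d,[515,-351,214]),100);print('lever',onz(d,*c,214).round(1))
s=read_state();print(s['clock'],s['eef_pos'],s['force']);print(order.finish_job())
E
```

```text
lever [ 513.6 -351.2  214. ]
31.5 [ 514.45636177 -352.85322045  333.57575044] [-1.16263008 -0.44641231  1.05168244]
the job is handed in; nothing more can be done
None
```

I handed the job in at 31.5 s: the stop is locked in its pocket and six full strokes hold the offcut between pad and stop. The seventh stroke stiffened from about 0.25 rad but yielded to about 0.38 rad at 33 N, and a repeat reached 0.32 rad at 18 N. The ram sprang back about 6 mm on release, so the pad may not be fully shut, and no verdict was shown.

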